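# Let an unbalanced fan hub settle on its balancing rollers and clamp it

### The job

A fan hub with a brass balance weight lies on the rollers of the balancing stand, held by the blue keeper that a hasp secures. Pull the hasp out off its staple and swing it well clear, raise the keeper clear of the hub and hold it up until the hub has turned on the rollers by its own weight and hangs quite still with the brass weight at the bottom; never touch the hub itself. Then lower the keeper gently back onto the hub so that it rests on it without turning it, leave the hasp swung clear and let go; do not knock the solder spool, flux tin or tape roll beside the stand.

Things in the scene. Friction and masses are not known exactly. Their poses are not given: they have to be found in the camera images.
- stand: Balancing stand, fixed: grey base 195 x 180 x 12 mm (own x -85 to +110, y +-90). Origin: on the bench below the spindle; x from the front (hasp) to the rear (keeper hinge), y along the spindle, z up. Cheeks at y = +-55, up to z = 62, carry 4 free-turning steel rollers, radius 16, at x +-18, y +-42, z 52 mm. Hinge posts at x 88, y +-26 mm, 118 mm high.
- staple (a point): Tip of the steel staple, 7 mm wide, 6 mm thick, 72 mm above the bench; it points to the stand's -x from a post (x -72 to -60, y +-13 mm, 85 mm high) and goes through the hasp's slot, ending 9 mm in front of the strap.
- hub: Black fan hub: drum 80 mm across, 40 mm wide, on a 12 mm spindle 132 mm long, 0.55 kg. Its spindle lies loose in the valleys between the rollers. Origin: its centre on the spindle axis, 65 mm above the bench; y along the spindle. Once free it swings like a pendulum and comes to rest, brass weight down, in about 3 to 7 s (slow swings, little friction).
- brass_weight (a point): Middle of the brass balance weight (about 140 g, 35 mm long), clamped in the ring groove of the hub and seen on both faces; the point lies in the hub's middle plane, 26.5 mm from the spindle axis, and turns with the hub. At the bottom it is 38 mm above the bench.
- weight (a joint): Angle (rad) at which the brass weight is clamped round the hub, against the hub's own z axis; it does not change in use.
- keeper (a joint): Angle of the blue keeper, an arm 164 x 36 x 6 mm with a felt pad below, level over the hub. 0: pad on the hub's rim; grows as its front is raised (about the stand's +y), stop at 1.2. About 0.42 kg, falls shut when let go; 3 to 4 N at the bar raises it. Free of the hub from 0.03 rad. With the hasp on it rises only about 0.02.
- keeper_hinge (a point): Axis of the keeper's hinge, parallel to the stand's y, 112 mm above the bench at the stand's x = 88 mm.
- bar_left (a point): Grip point on the axis of the keeper's steel cross bar: 11 mm thick, 160 mm long, parallel to the stand's y under the keeper's front edge. The point is 62 mm to +y of the middle, 158 mm from the keeper's hinge; shut, 106 mm above the bench at the stand's x = -70 mm, with 25 mm or more free beside and below it.
- bar_right (a point): The same point on the other half of the cross bar, 62 mm to -y of the middle.
- hasp (a joint): Angle of the hasp, a slotted steel strap 28 mm wide, 50 mm long on the keeper's front edge. 0: hangs down over the staple; grows as its lower end swings out to -x and up (about the stand's +y, relative to the keeper); 0.35 is off the staple, 1.57 sticks straight out, stop at 2.1. Stiff hinge (about 1 N at its pull bar): stays where left.
- hasp_hinge (a point): Axis of the hasp's hinge, parallel to the stand's y, at x = -78 mm and 102 mm above the bench when the keeper is shut.
- hasp_bar (a point): Middle of the hasp's red pull bar: 8 mm thick, 76 mm long, parallel to the stand's y, on a stem 10 mm wide and 6 mm thick that holds it 36 mm in front of the strap and 45 mm along it from the hinge axis. Hasp down: 57 mm above the bench, 45 mm in front of and 49 mm below the cross bar. On each side of the stem is an opening 30 x 33 mm into which a finger fits from above to pull the bar out.
- spool: Bystander, loose: blue and white reel of solder, 50 mm across and 40 mm high. Origin under it on the bench.
- tin: Bystander, loose: open tin of amber flux, 58 mm across and 21 mm high. Origin under its centre.
- tape: Bystander, loose: roll of amber tape, 56 mm across and 12 mm high. Origin under its centre.
Things that resemble listed ones, but are neither listed nor needed, are in the scene too. What is shaped like the hub but purple is not meant.

How it is judged:
By the outcome, as a careful person would: the job done as asked, in the order asked, and still so for the second after the job is handed in, with the robot touching nothing.
It also fails if it takes over 58 s, if anything falls off the work surface, if the arm or the gripper's body presses on something with over 40 N, if the wrist force passes 120 N, or if a joint passes its speed limit or range.

### The arm

A 6-joint arm with a two-finger parallel gripper is mounted at the origin on a cart in front of the work surface, level with it; the furniture and walls round the work are solid. World frame = base frame: x ahead of the robot, y to its left, z up, the work surface at z = 0. Lengths are in m, angles in rad, forces in N, time in s.
With the tool pointing down it reaches from about 0.35 to 0.975 m from the base axis. Payload 4.9 kg.
Tool frame: the origin (TCP) lies on the centre line of the jaws, within the pads' length; the fingertips stand manip.tip_reach ahead of it and the grasp point (between the pads) is the TCP (manip.tip_reach is the distance from the TCP to the fingertips, in m); z points along the fingers, y is the line along which they close (so a half turn about z gives the same grasp; the last joint's range is limited). The gripper opens to 85 mm and grips with 20 to 120 N. Pads are 22 mm wide; open, the fingers measure 114 mm over their backs; the gripper's body (76 mm by 85 mm) begins 54 mm behind the grasp point. The pads swing forward as they close: fully open they stand 13 mm farther back than shut.
Start: joints at [1.201, 0.053, 1.613, -0, 1.476, -0.119], TCP at [0.155, 0.605, 0.25] pointing down, gripper open.
Joint ranges: [-3.01, 3.01], [-1.01, 2.22], [0.06, 2.58], [-1.02, 4.17], [0.09, 2.62], [-3.14, 3.14]. Speed limits (rad/s): [2.57, 2.57, 3.14, 3.14, 3.14, 3.14].

### API

Orientations are given as a unit quaternion [w, x, y, z].
In Python, from plant import manip gives the robot as it stands. The module is installed in compiled form; this text tells all that it offers.
- The arm moves only by the tool move_arm, never from a script. Its argument "rows" is a list of rows, each a list of 7 numbers: the shift along the tool's x, y, z in cm, then the turn, a rotation vector about the tool's x, y, z in degrees, then the opening, from -1 (shut) to 1 (fully open). In form: [[tx, ty, tz, ax, ay, az, jaw], ...]. A call has 1 to 20 rows; each row shifts and turns the commanded pose from where the row before left it, along the tool's axes as they then stand; what a row does not reach is not made up. A row lasts 1/12 s, in which the tool goes at most 41.7 mm and 7.16 degrees, less where a joint would pass 70% of its speed; a pose out of reach is approached as far as the arm can. A call is refused whole if a number of a shift passes 4.17 or a number of a turn 7.16, either way. A call with a gripper value outside its range is refused whole. The fingers move at their own pace and stop on an object; the grip force is fixed at half the most. Time passes only in rows, so rows that do not move let the fingers close. It gives the time, the measured TCP pose, the force, the opening and the grip force at its end, in the units of the state.
- manip.state(): the state, without advancing time (a new reading comes with each control period).
- manip.grab_frame(name): name is "side" or "top" or "wrist"; returns a dict with "img" (400x640x3 uint8, blue, green, red), "mtx" (3x3 intrinsics, pixels), "R" (3x3) and "t" (3): a world point X has camera coordinates R X + t. Camera axes: x right, y down, z forward; pixel columns grow to the right and rows downward; lengths in m; the calibration is good to about 2 mm. A picture is of the moment at which its call begins. There is no depth.
- manip.job_done(): hands the job in; it is judged then, once.
The state is a dict: "time": time; "joint_pos": joint angles; "joint_vel": joint speeds; "joint_efforts": joint torques, N m; "tool_pos": TCP position; "tool_rot": TCP orientation; "contact_force": force on the tool from outside, world axes, zero at the start; "ft_torque": the same for the moment, N m; "gripper_width": opening from 0.0 (shut) to 1.0 (fully open); "grasp_force": force on a finger pad.
Only numpy, scipy, OpenCV 4.12 (cv2) and the standard library are available. Lean on these libraries where they do the work, as an engineer would, in place of code of your own. Each camera call takes 0.05 s, during which the arm holds its last target. There are 200 camera calls.

## Working session

There is one attempt and no reset: what is moved stays moved. The work goes in short steps, Python scripts to look and compute and a tool call to move; the robot and the scene stay as the last step left them, time stands still between calls to the robot, and variables do not carry over. Pictures are saved under pics/ and viewed, at most 10 in all, crops included, and the job is handed in when it is done.

Besides the shell and the picture viewer there is one more tool, called by a JSON object that holds its "method" and its "body". move_arm: Moves the arm, as the interface text tells. Its arguments: {"type":"object","properties":{"rows":{"type":"array","items":{"type":"array","items":{"type":"number"}}}},"required":["rows"]}

```bash
mkdir -p pics
cat > h.py <<'E'
import numpy as np, cv2
from plant import manip
def grab(n,save=None):
    f=manip.grab_frame(n)
    if save: cv2.imwrite('pics/'+save,f['img'])
    return f
def ray(f,u,v):
    R=np.array(f['R']);t=np.array(f['t']);d=R.T@np.linalg.solve(f['mtx'],[u,v,1.]);return -R.T@t,d/np.linalg.norm(d)
def plane(f,u,v,z):
    c,d=ray(f,u,v);return c+d*(z-c[2])/d[2]
def tri(*rs):
    A=0;b=0
    for c,d in rs:
        P=np.eye(3)-np.outer(d,d);A=A+P;b=b+P@c
    X=np.linalg.solve(A,b);return X,[np.linalg.norm((np.eye(3)-np.outer(d,d))@(X-c)) for c,d in rs]
def proj(f,X):
    p=f['mtx']@(np.array(f['R'])@np.array(X)+np.array(f['t']));return p[:2]/p[2]
E
python3 - <<'E'
from h import *
for n in ['side','top']:
    f=grab(n,n+'0.png');print(n,np.round(ray(f,320,200),3).tolist())
s=manip.state();print(s['time'],s['tool_pos'],s['tool_rot'],manip.tip_reach,s['gripper_width'])
E
```

```text
side [[0.326, -0.637, 0.72], [0.21, 0.711, -0.671]]
top [[0.252, 0.008, 1.365], [0.19, -0.007, -0.982]]
0.1 [0.15489882 0.60493495 0.24915058] [-2.31983528e-04  1.25054557e-01  9.92149393e-01 -9.41075492e-04] 0.019 0.9981723727258238
```

View pics/top0.png

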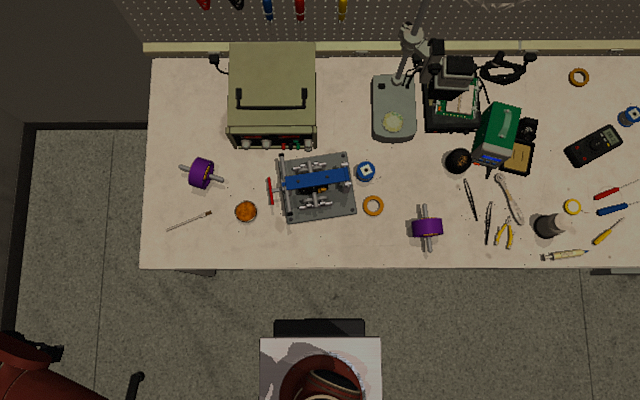

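View pics/side0.png

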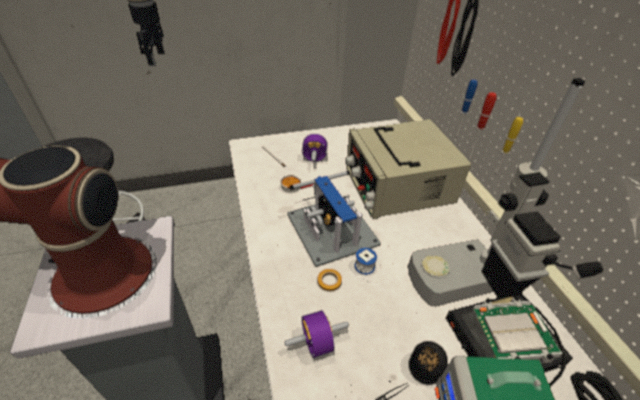

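The top view shows the stand at about (315,187): red hasp bar at (270,190) on the left, keeper hinge at right (350,175), spool (365,171), tape (373,206), tin (246,211). Next I'll crop and measure.

Run:
```python
from h import *
a=cv2.imread('pics/top0.png')[135:235,225:390];b=cv2.imread('pics/side0.png')[160:300,265:395]
A=cv2.resize(a,None,fx=4.8,fy=4.8,interpolation=cv2.INTER_CUBIC)
cv2.imwrite('pics/ct.png',A[:, :800]);cv2.imwrite('pics/cs.png',cv2.resize(b,None,fx=4.2,fy=4.2,interpolation=cv2.INTER_CUBIC))
F={}
for n in ['top','side']:
    f=grab(n);F[n]=f;h=cv2.cvtColor(f['img'],cv2.COLOR_BGR2HSV)
    for c,m in [('red',cv2.inRange(h,(0,150,60),(6,255,255))|cv2.inRange(h,(172,150,60),(180,255,255))),('blue',cv2.inRange(h,(102,130,50),(122,255,255))),('amber',cv2.inRange(h,(10,140,80),(25,255,255)))]:
        k,_,st,ce=cv2.connectedComponentsWithStats(m)
        for i in range(1,k):
            if st[i,4]>12 and 225<ce[i][0]<400 and 140<ce[i][1]<300:
                p=np.argwhere(cv2.compare(_.astype(np.float32),float(i),0)>0)[:,::-1].astype(np.float32)
                print(n,c,st[i].tolist(),ce[i].round(1).tolist(),cv2.boxPoints(cv2.minAreaRect(p)).round(1).tolist())
```

```text
top red [282, 143, 3, 6, 18] [283.0, 145.5] [[282.0, 143.0], [284.0, 143.0], [284.0, 148.0], [282.0, 148.0]]
top red [268, 177, 6, 28, 77] [270.3, 191.1] [[266.8999938964844, 177.1999969482422], [269.70001220703125, 176.8000030517578], [273.6000061035156, 203.89999389648438], [270.79998779296875, 204.3000030517578]]
top blue [357, 162, 18, 20, 150] [365.4, 171.3] [[357.0, 162.0], [374.0, 162.0], [374.0, 181.0], [357.0, 181.0]]
top blue [282, 167, 68, 23, 866] [316.3, 178.2] [[280.70001220703125, 176.6999969482422], [347.1000061035156, 166.5], [349.20001220703125, 180.10000610351562], [282.79998779296875, 190.3000030517578]]
top amber [321, 188, 5, 3, 15] [323.0, 189.0] [[321.0, 188.0], [325.0, 188.0], [325.0, 190.0], [321.0, 190.0]]
top amber [363, 195, 21, 21, 201] [373.0, 205.3] [[359.0, 205.0], [372.5, 191.5], [386.5, 205.5], [373.0, 219.0]]
top amber [236, 202, 20, 19, 298] [245.3, 211.0] [[236.0, 202.0], [255.0, 202.0], [255.0, 220.0], [236.0, 220.0]]
side red [353, 147, 6, 10, 27] [356.0, 151.9] [[352.20001220703125, 147.39999389648438], [355.0, 146.0], [359.6000061035156, 155.
[... 596 characters left out ...]
 249, 20, 16, 76] [364.9, 258.2] [[353.3999938964844, 258.20001220703125], [359.0, 247.0], [376.6000061035156, 255.8000030517578], [371.0, 267.0]]
side amber [309, 143, 11, 4, 37] [313.9, 144.3] [[309.0, 143.0], [319.0, 143.0], [319.0, 146.0], [309.0, 146.0]]
side amber [282, 177, 18, 11, 122] [289.7, 181.1] [[280.8999938964844, 180.1999969482422], [294.3999938964844, 172.6999969482422], [299.20001220703125, 181.3000030517578], [285.70001220703125, 188.8000030517578]]
side amber [325, 214, 6, 10, 43] [327.5, 218.2] [[325.0, 214.0], [330.0, 214.0], [330.0, 223.0], [325.0, 223.0]]
side amber [318, 270, 23, 20, 211] [329.0, 280.1] [[318.0, 270.0], [340.0, 270.0], [340.0, 289.0], [318.0, 289.0]]
```

View pics/ct.png

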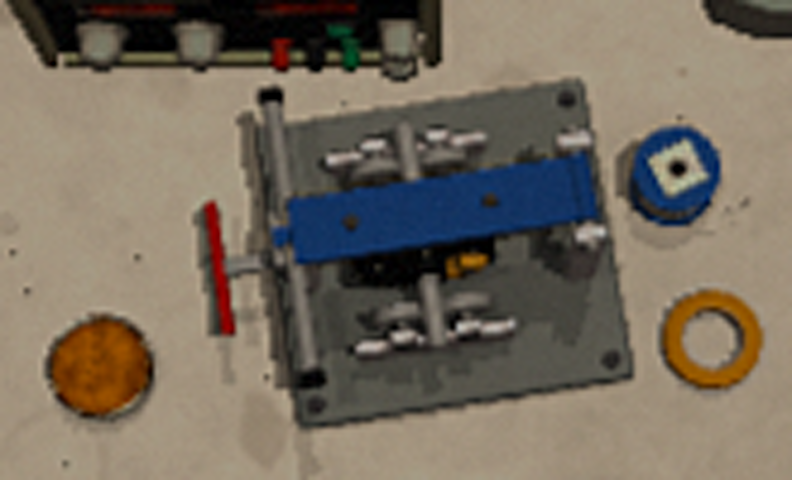

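View pics/cs.png

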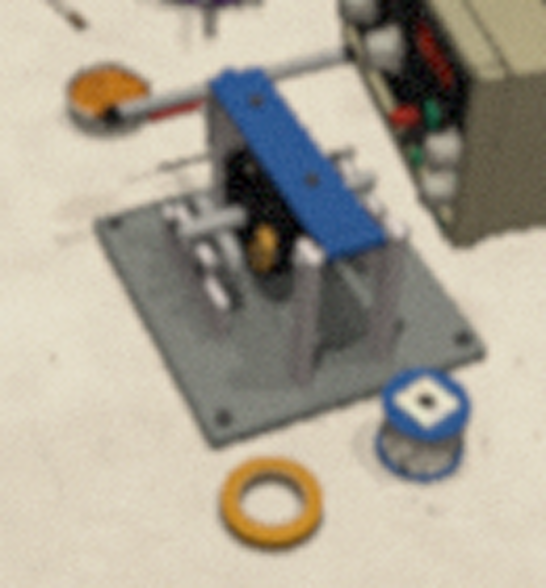

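The crops show the near cross bar end at top (290,214) / side (292,187), the far end at top (281,155) / side (349,172), the base corners, and brass to the rear of the hub. The oscilloscope is near the far bar end, so the near half (bar_right) is the one to use.

Run:
```python
from h import *
T=grab('top');S=grab('side')
t=lambda u,v:ray(T,225+(u+.5)/4.8-.5,135+(v+.5)/4.8-.5)
s=lambda u,v:ray(S,265+(u+.5)/4.2-.5,160+(v+.5)/4.2-.5)
P={}
for n,a,b in [('barR',(313,378),(112,113)),('barL',(270,96),(353,52)),('c_rearL',(582,80),(483,352)),('c_rearR',(632,377),(213,445)),('c_frontR',(300,424),(97,222)),('blue_rL',(583,153),(384,238)),('blue_rR',(597,218),(325,253)),('tape',(711,338),(271,502)),('tin',(100,362),(108,93)),('spool',(677,168),(425,400))]:
    X,r=tri(t(*a),s(*b));P[n]=X;print(n,X.round(4),np.round(r,4))
xs=(P['barR']+P['barL'])/2; print('barmid',xs,np.linalg.norm(P['barR']-P['barL']))
for A,B in [('barL','barR'),('c_rearL','c_rearR')]:
    d=(P[A]-P[B]);print('y dir deg',np.degrees(np.arctan2(d[1],d[0])))
d=P['c_rearR']-P['c_frontR'];print('x dir',np.degrees(np.arctan2(d[1],d[0])),np.linalg.norm(d))
print('redbar top ends z=.057',plane(T,268.3,177,.057),plane(T,272.2,204,.057))
```

```text
barR [0.461  0.0769 0.1069] [0.0001 0.0001]
barL [0.6183 0.101  0.1053] [0.0017 0.0017]
c_rearL [ 0.652  -0.074   0.0084] [0.0013 0.0013]
c_rearR [ 0.4781 -0.1003  0.0054] [0.0005 0.0005]
c_frontR [0.4511 0.0896 0.007 ] [0.0002 0.0002]
blue_rL [ 0.5813 -0.0677  0.1133] [0.0003 0.0003]
blue_rR [ 0.545  -0.0745  0.1169] [0.0001 0.0001]
tape [ 0.4995 -0.1459  0.0063] [0.0003 0.0003]
tin [0.4841 0.2031 0.0174] [0.0014 0.0014]
spool [ 0.5915 -0.1253  0.0414] [0. 0.]
barmid [0.5396458  0.08896017 0.10609781] 0.1591128556307667
y dir deg 8.740149078027308
y dir deg 8.605056047783302
x dir -81.92704233700154 0.1917886435533237
redbar top ends z=.057 [0.5683254  0.13797083 0.057     ] [0.49455554 0.12654154 0.057     ]
```

```bash
cat >> h.py <<'E'
from scipy.spatial.transform import Rotation as Ro
from scipy.linalg import logm,expm
YAW=np.radians(-81.4); O=np.array([.5501,.0197,0])
XS=np.array([np.cos(YAW),np.sin(YAW),0]);YS=np.array([-XS[1],XS[0],0]);ZS=np.array([0,0,1.])
def W(x,y,z): return O+XS*x+YS*y+ZS*z     # stand -> world (m)
def L(p): d=np.array(p)-O; return np.array([d@XS,d@YS,d@ZS])
def Rt(phi): # tool y=-xs at phi=0, tool x=-ys; phi deg tilts fingers toward +xs
    return np.c_[-YS,-XS,-ZS]@Ro.from_rotvec([np.radians(phi),0,0]).as_matrix()
def pose():
    s=manip.state();w,x,y,z=s['tool_rot'];T=np.eye(4);T[:3,:3]=Ro.from_quat([x,y,z,w]).as_matrix();T[:3,3]=s['tool_pos'];return T
def rows(T0,p,R,n=None):
    G=np.eye(4);G[:3,:3]=R;G[:3,3]=p;D=np.linalg.inv(T0)@G
    k=lambda n:expm(np.real(logm(D))/n)
    for n in ([n] if n else range(1,40)):
        E=k(n);r=np.r_[E[:3,3]*100,np.degrees(Ro.from_matrix(E[:3,:3]).as_rotvec())]
        if max(abs(r[:3]))<2.6 and np.linalg.norm(r[3:])<6: break
    print(n,'rows',np.round(r,2).tolist());return G
def rep():
    s=manip.state();T=pose();print('t',round(s['time'],2),'stand',(L(T[:3,3])*1000).round(1),'phi',np.round(Ro.from_matrix(Rt(0).T@T[:3,:3]).as_rotvec(degrees=True),1),'F',np.round(s['contact_force'],1),'w',round(s['gripper_width'],3),'g',round(s['grasp_force'],1))
E
python3 - <<'E'
from h import *
rep()
tz=Rt(45)[:,2];tgt=W(-.115,-.026,.057);print(tgt,tz)
rows(pose(),tgt-.12*tz,Rt(45))
E
```

```text
t 0.3 stand [-638.  -303.1  249.9] phi [ 0.  0. 23.] F [ 0.1 -0.   0.7] w 1.0 g 0.0
[0.50719577 0.12951906 0.057     ] [ 0.10573746 -0.69915634 -0.70710678]
14 rows [-2.58, -2.24, 1.78, 3.17, -0.64, -1.55]
```

{"method": "move_arm", "body": {"rows": [[-2.58, -2.24, 1.78, 3.17, -0.64, -1.55, -0.2], [-2.58, -2.24, 1.78, 3.17, -0.64, -1.55, -0.2], [-2.58, -2.24, 1.78, 3.17, -0.64, -1.55, -0.2], [-2.58, -2.24, 1.78, 3.17, -0.64, -1.55, -0.2], [-2.58, -2.24, 1.78, 3.17, -0.64, -1.55, -0.2], [-2.58, -2.24, 1.78, 3.17, -0.64, -1.55, -0.2], [-2.58, -2.24, 1.78, 3.17, -0.64, -1.55, -0.2], [-2.58, -2.24, 1.78, 3.17, -0.64, -1.55, -0.2], [-2.58, -2.24, 1.78, 3.17, -0.64, -1.55, -0.2], [-2.58, -2.24, 1.78, 3.17, -0.64, -1.55, -0.2], [-2.58, -2.24, 1.78, 3.17, -0.64, -1.55, -0.2], [-2.58, -2.24, 1.78, 3.17, -0.64, -1.55, -0.2], [-2.58, -2.24, 1.78, 3.17, -0.64, -1.55, -0.2], [-2.58, -2.24, 1.78, 3.17, -0.64, -1.55, -0.2], [0, 0, 0, 0, 0, 0, -0.2], [0, 0, 0, 0, 0, 0, -0.2]]}}

```text
time: 1.63
tool_pos: [0.4952, 0.2117, 0.1412]
tool_rot: [0.027, -0.068, 0.922, -0.381]
contact_force: [-0.4, -0.4, 0.5]
gripper_width: 0.402
grasp_force: 0.0
```

Run:
```python
from h import *
rep()
f=grab('wrist','w1.png');T=grab('top')
for n,X in [('redmid',W(-.115,0,.057)),('redR',W(-.115,-.038,.057)),('redL',W(-.115,.038,.057)),('barR',W(-.07,-.08,.106))]: print(n,proj(f,X).round(1))
h=cv2.cvtColor(f['img'],cv2.COLOR_BGR2HSV);m=cv2.inRange(h,(0,150,50),(6,255,255))|cv2.inRange(h,(172,150,50),(180,255,255))
k,l,st,ce=cv2.connectedComponentsWithStats(m)
for i in range(1,k):
    if st[i,4]>60: print(st[i],ce[i],cv2.boxPoints(cv2.minAreaRect(np.argwhere(l==i)[:,::-1].astype(np.float32))).round(1).tolist())
```

```text
t 1.63 stand [-198.   -25.6  141.2] phi [45.   0.2  0.2] F [-0.4 -0.4  0.5] w 0.402 g 0.0
redmid [317.6 234.4]
redR [317.5 191.1]
redL [317.7 274.1]
barR [230.4 139.1]
[313 190   9  84 664] [317.01355422 229.5813253 ] [[313.0, 190.0], [321.0, 190.0], [321.0, 273.0], [313.0, 273.0]]
[285 309  13  19 186] [291.59677419 317.90860215] [[285.0, 309.0], [297.0, 309.0], [297.0, 327.0], [285.0, 327.0]]
```

View pics/w1.png

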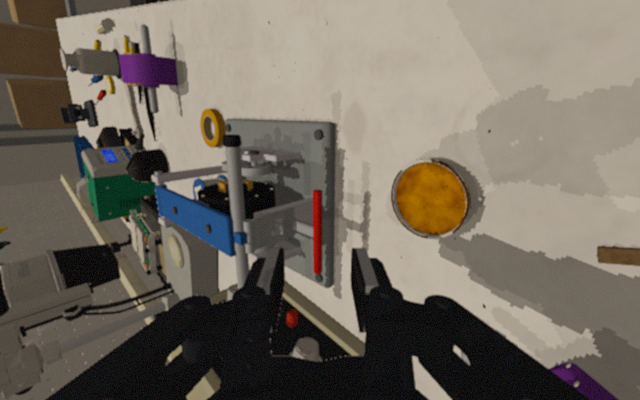

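The wrist view shows the red bar from (317,190) to (317,273), less than 1 px from prediction, with the tin at (430,198) well clear. I'll triangulate the bar's height as a check and then approach.

Run:
```python
from h import *
T=grab('top');f=grab('wrist')
for a,b in [((268.3,177),(317,273.3)),((272.2,204),(317,189.8))]:
    X,r=tri(ray(T,*a),ray(f,*b));print((L(X)*1000).round(1),np.round(r,4))
rows(pose(),W(-.115,-.026,.057),Rt(45),12)
```

```text
[-114.8   36.9   56.7] [0.0012 0.0012]
[-114.   -38.6   55.6] [0.0001 0.0001]
12 rows [-0.0, 0.0, 1.0, 0.0, -0.0, -0.0]
```

{"method": "move_arm", "body": {"rows": [[0, 0, 2, 0, 0, 0, -0.2], [0, 0, 2, 0, 0, 0, -0.2], [0, 0, 2, 0, 0, 0, -0.2], [0, 0, 2, 0, 0, 0, -0.2], [0, 0, 1.5, 0, 0, 0, -0.2], [0, 0, 1.5, 0, 0, 0, -0.2], [0, 0, 1, 0, 0, 0, -0.2], [0, 0, 0, 0, 0, 0, -0.2]]}}

```text
time: 2.5
tool_pos: [0.5059, 0.128, 0.0556]
tool_rot: [0.027, -0.069, 0.921, -0.382]
contact_force: [0.8, -0.4, -0.3]
gripper_width: 0.402
grasp_force: 0.0
```

{"method": "move_arm", "body": {"rows": [[0, 0, 0, 0, 0, 0, -1], [0, 0, 0, 0, 0, 0, -1], [0, 0, 0, 0, 0, 0, -1], [0, 0, 0, 0, 0, 0, -1], [0, 0, 0, 0, 0, 0, -1], [0, 0, 0, 0, 0, 0, -1]]}}

```text
time: 3.0
tool_pos: [0.5079, 0.1293, 0.0577]
tool_rot: [0.029, -0.069, 0.921, -0.381]
contact_force: [0.1, 1.7, 0.5]
gripper_width: 0.064
grasp_force: 58.6
```

Run:
```python
from h import *
rep()
H=np.array([-.078,-.102])
T=pose();p=L(T[:3,3])
# constant rows rotating about hasp hinge by total 72 deg
a=np.radians(72);d=p-np.array([-.078,p[1],.102])
c,s=np.cos(a),np.sin(a) # rotation about +ys: x'=c x + s z ; z'=-s x + c z
q=np.array([-.078+c*d[0]+s*d[2],p[1],.102-s*d[0]+c*d[2]]);print('radius',np.hypot(d[0],d[2]),'end',q)
rows(T,W(*q),Rt(45-72),18)
```

```text
t 3.0 stand [-114.7  -25.4   57.7] phi [45.  -0.   0.1] F [0.1 1.7 0.5] w 0.064 g 58.6
radius 0.0575405673415278 end [-0.13147751 -0.02537267  0.12323847]
18 rows [-0.0, 0.02, -0.4, -4.0, 0.0, -0.0]
```

{"method": "move_arm", "body": {"rows": [[0, 0.02, -0.4, -4, 0, 0, -1], [0, 0.02, -0.4, -4, 0, 0, -1], [0, 0.02, -0.4, -4, 0, 0, -1], [0, 0.02, -0.4, -4, 0, 0, -1], [0, 0.02, -0.4, -4, 0, 0, -1], [0, 0.02, -0.4, -4, 0, 0, -1], [0, 0, 0, 0, 0, 0, -1]]}}

```text
time: 3.58
tool_pos: [0.5056, 0.1431, 0.0771]
tool_rot: [0.014, -0.072, 0.981, -0.18]
contact_force: [1.1, 3.0, -1.2]
gripper_width: 0.062
grasp_force: 59.2
```

Run:
```python
from h import *
rep()
a=grab('side')['img'][150:270,260:400];b=grab('top')['img'][140:240,225:365]
cv2.imwrite('pics/p2.png',np.hstack([cv2.resize(a,(400,343),interpolation=2),cv2.resize(b,(400,343),interpolation=2)]))
```

```text
t 3.58 stand [-128.7  -25.5   77.1] phi [20.8 -0.1  0.3] F [ 1.1  3.  -1.2] w 0.062 g 59.2
```

View pics/p2.png

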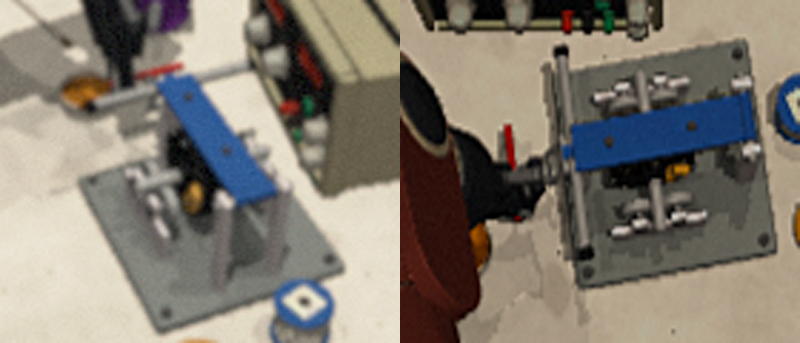

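The red bar has moved outward in the jaws, the keeper is still shut and the tin untouched. I'll carry on along the arc.

{"method": "move_arm", "body": {"rows": [[0, 0.02, -0.4, -4, 0, 0, -1], [0, 0.02, -0.4, -4, 0, 0, -1], [0, 0.02, -0.4, -4, 0, 0, -1], [0, 0.02, -0.4, -4, 0, 0, -1], [0, 0.02, -0.4, -4, 0, 0, -1], [0, 0.02, -0.4, -4, 0, 0, -1], [0, 0.02, -0.4, -4, 0, 0, -1], [0, 0.02, -0.4, -4, 0, 0, -1], [0, 0.02, -0.4, -4, 0, 0, -1], [0, 0.02, -0.4, -4, 0, 0, -1], [0, 0.02, -0.4, -4, 0, 0, -1], [0, 0.02, -0.4, -4, 0, 0, -1], [0, 0, 0, 0, 0, 0, -1], [0, 0, 0, 0, 0, 0, -1]]}}

```text
time: 4.85
tool_pos: [0.5054, 0.1444, 0.1219]
tool_rot: [-0.018, -0.072, 0.97, 0.232]
contact_force: [2.8, -1.4, 0.7]
gripper_width: 0.062
grasp_force: 59.9
```

Run:
```python
from h import *
rep()
f=grab('side')
for n,p in [('shut',(-.07,-.08,.106)),('up2',(-.07,-.08,.111))]: print(n,proj(f,W(*p)))
h=cv2.cvtColor(f['img'],cv2.COLOR_BGR2HSV);m=cv2.inRange(h,(102,130,50),(122,255,255))
k,l,st,ce=cv2.connectedComponentsWithStats(m)
print([ (st[i].tolist(),ce[i].round(1).tolist()) for i in range(1,k) if st[i,4]>60])
```

```text
t 4.85 stand [-130.   -25.6  121.9] phi [-26.9   0.    0.2] F [ 2.8 -1.4  0.7] w 0.062 g 59.9
shut [291.05144379 186.81809952]
up2 [290.99813684 185.28235103]
[([466, 81, 11, 18, 112], [471.1, 88.9]), ([316, 177, 40, 45, 620], [335.6, 200.0]), ([356, 249, 20, 16, 77], [364.7, 258.1]), ([446, 374, 9, 26, 102], [449.8, 387.1])]
```

{"method": "move_arm", "body": {"rows": [[0, 0, 0, 0, 0, 0, -0.3], [0, 0, 0, 0, 0, 0, -0.3], [0, 0, 0, 0, 0, 0, -0.3], [0, 0, 0, 0, 0, 0, -0.3], [0, 0, -1, 0, 0, 0, -0.3], [0, 0, -2, 0, 0, 0, -0.3], [0, 0, -3, 0, 0, 0, -0.3], [0, 0, -2, 0, 0, 0, -0.3]]}}

```text
time: 5.57
tool_pos: [0.5108, 0.108, 0.1962]
tool_rot: [-0.017, -0.072, 0.97, 0.233]
contact_force: [0.5, 0.9, -0.1]
gripper_width: 0.351
grasp_force: 0.0
```

Run:
```python
from h import *
rep()
rows(pose(),W(-.070,-.063,.180),Rt(0))
f=grab('side','s3.png')
```

```text
t 5.57 stand [-93.2 -25.7 196.2] phi [-27.   -0.1   0.1] F [ 0.5  0.9 -0.1] w 0.351 g 0.0
5 rows [0.75, -0.54, 0.18, 5.39, 0.01, -0.01]
```

{"method": "move_arm", "body": {"rows": [[0.75, -0.54, 0.18, 5.39, 0, 0, -0.3], [0.75, -0.54, 0.18, 5.39, 0, 0, -0.3], [0.75, -0.54, 0.18, 5.39, 0, 0, -0.3], [0.75, -0.54, 0.18, 5.39, 0, 0, -0.3], [0.75, -0.54, 0.18, 5.39, 0, 0, -0.3], [0, 0, 0, 0, 0, 0, -0.3], [0, 0, 0, 0, 0, 0, -0.3]]}}

```text
time: 6.2
tool_pos: [0.4763, 0.0811, 0.1778]
tool_rot: [-0.0, -0.075, 0.997, 0.002]
contact_force: [-0.5, 0.2, -0.7]
gripper_width: 0.351
grasp_force: 0.0
```

Run:
```python
from h import *
rep()
f=grab('wrist','w4.png')
for n,p in [('barR',(-.07,-.08,.106)),('grip',(-.07,-.063,.106)),('redR',(-.131,-.038,.123)),('redL',(-.131,.038,.123)),('hub',(0,-.02,.065))]: print(n,proj(f,W(*p)).round(1))
rows(pose(),W(-.070,-.063,.106),Rt(0),5)
```

```text
t 6.2 stand [-71.8 -63.7 177.8] phi [-0.2  0.  -0. ] F [-0.5  0.2 -0.7] w 0.351 g 0.0
barR [314.  203.3]
grip [314.  227.2]
redR [407.5 272.4]
redL [398.3 365.2]
hub [232.  256.5]
5 rows [-0.01, -0.03, 1.44, 0.03, -0.0, -0.01]
```

View pics/w4.png

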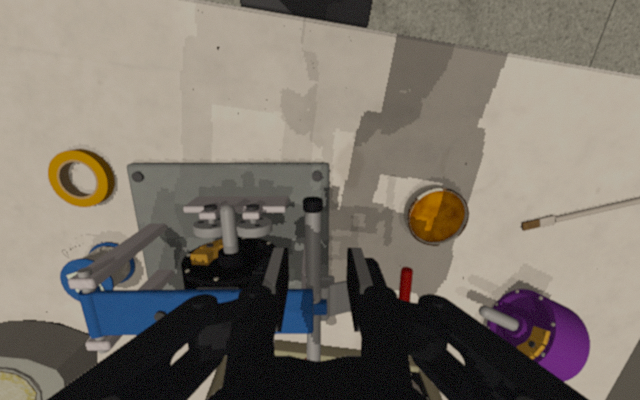

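The bar lies between the fingers at u≈313 as predicted, and the hasp stays out with red at (406,270). I'll descend and grip.

{"method": "move_arm", "body": {"rows": [[0, -0.03, 1.5, 0, 0, 0, -0.3], [0, -0.03, 1.5, 0, 0, 0, -0.3], [0, -0.03, 1.5, 0, 0, 0, -0.3], [0, -0.03, 1.5, 0, 0, 0, -0.3], [0, -0.03, 1.2, 0, 0, 0, -0.3], [0, 0, 0, 0, 0, 0, -0.3], [0, 0, 0, 0, 0, 0, -0.3]]}}

```text
time: 6.83
tool_pos: [0.4767, 0.0785, 0.1051]
tool_rot: [-0.001, -0.074, 0.997, 0.001]
contact_force: [-0.8, -0.6, 0.5]
gripper_width: 0.35
grasp_force: 0.0
```

{"method": "move_arm", "body": {"rows": [[0, 0, 0, 0, 0, 0, -1], [0, 0, 0, 0, 0, 0, -1], [0, 0, 0, 0, 0, 0, -1], [0, 0, 0, 0, 0, 0, -1], [0, 0, 0, 0, 0, 0, -1]]}}

```text
time: 7.25
tool_pos: [0.4779, 0.0784, 0.1069]
tool_rot: [0.001, -0.074, 0.997, -0.0]
contact_force: [0.7, -4.4, 1.8]
gripper_width: 0.104
grasp_force: 58.6
```

Run:
```python
from h import *
rep();T=pose();p=L(T[:3,3]);a=np.radians(14);d=p-np.array([.088,p[1],.112]);c,s=np.cos(a),np.sin(a)
q=np.array([.088+c*d[0]+s*d[2],p[1],.112-s*d[0]+c*d[2]]);print(q)
rows(T,W(*q),Rt(-14),14)
print(manip.state()['joint_pos'])
```

```text
t 7.25 stand [-68.8 -62.6 106.9] phi [ 0.  -0.1  0.1] F [ 0.7 -4.4  1.8] w 0.104 g 58.6
[-0.06539741 -0.0626376   0.14496313]
14 rows [-0.0, 0.01, -0.27, -1.0, 0.01, -0.0]
[ 8.90250564e-03 -1.55429561e-01  2.06304530e+00 -3.34853319e-04
  1.23182226e+00 -1.71063796e+00]
```

Gripped. I'll raise the keeper by about 14°, then let time pass while holding.

{"method": "move_arm", "body": {"rows": [[0, 0.01, -0.27, -1, 0, 0, -1], [0, 0.01, -0.27, -1, 0, 0, -1], [0, 0.01, -0.27, -1, 0, 0, -1], [0, 0.01, -0.27, -1, 0, 0, -1], [0, 0.01, -0.27, -1, 0, 0, -1], [0, 0.01, -0.27, -1, 0, 0, -1], [0, 0.01, -0.27, -1, 0, 0, -1], [0, 0.01, -0.27, -1, 0, 0, -1], [0, 0.01, -0.27, -1, 0, 0, -1], [0, 0.01, -0.27, -1, 0, 0, -1], [0, 0.01, -0.27, -1, 0, 0, -1], [0, 0.01, -0.27, -1, 0, 0, -1], [0, 0.01, -0.27, -1, 0, 0, -1], [0, 0.01, -0.27, -1, 0, 0, -1], [0, 0, 0, 0, 0, 0, -1]]}}

```text
time: 8.5
tool_pos: [0.4783, 0.0752, 0.1436]
tool_rot: [-0.008, -0.073, 0.99, 0.122]
contact_force: [4.2, -3.9, -3.0]
gripper_width: 0.1
grasp_force: 58.7
```

Run:
```python
from h import *
rep()
a=grab('side')['img'][150:270,260:400];b=grab('wrist')['img']
cv2.imwrite('pics/p5.png',np.hstack([cv2.resize(a,(400,343),interpolation=2),cv2.resize(b[100:350,50:350],(400,343),interpolation=2)]))
```

```text
t 8.5 stand [-65.7 -62.7 143.6] phi [-14.   -0.1   0.1] F [ 4.2 -3.9 -3. ] w 0.1 g 58.7
```

View pics/p5.png

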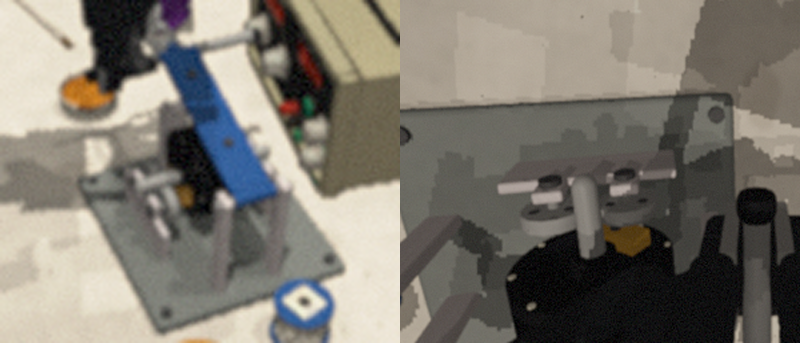

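The keeper is raised and the hub is swinging: brass has moved to about (630,238) in the right crop. I'll hold still while it settles.

{"method": "move_arm", "body": {"rows": [[0, 0, 0, 0, 0, 0, -1], [0, 0, 0, 0, 0, 0, -1], [0, 0, 0, 0, 0, 0, -1], [0, 0, 0, 0, 0, 0, -1], [0, 0, 0, 0, 0, 0, -1], [0, 0, 0, 0, 0, 0, -1], [0, 0, 0, 0, 0, 0, -1], [0, 0, 0, 0, 0, 0, -1], [0, 0, 0, 0, 0, 0, -1], [0, 0, 0, 0, 0, 0, -1], [0, 0, 0, 0, 0, 0, -1], [0, 0, 0, 0, 0, 0, -1], [0, 0, 0, 0, 0, 0, -1], [0, 0, 0, 0, 0, 0, -1], [0, 0, 0, 0, 0, 0, -1], [0, 0, 0, 0, 0, 0, -1], [0, 0, 0, 0, 0, 0, -1], [0, 0, 0, 0, 0, 0, -1], [0, 0, 0, 0, 0, 0, -1], [0, 0, 0, 0, 0, 0, -1]]}}

```text
time: 10.27
tool_pos: [0.4783, 0.0753, 0.1433]
tool_rot: [-0.008, -0.073, 0.99, 0.121]
contact_force: [5.1, -4.8, -3.0]
gripper_width: 0.106
grasp_force: 58.7
```

{"method": "move_arm", "body": {"rows": [[0, 0, 0, 0, 0, 0, -1], [0, 0, 0, 0, 0, 0, -1], [0, 0, 0, 0, 0, 0, -1], [0, 0, 0, 0, 0, 0, -1], [0, 0, 0, 0, 0, 0, -1], [0, 0, 0, 0, 0, 0, -1], [0, 0, 0, 0, 0, 0, -1], [0, 0, 0, 0, 0, 0, -1], [0, 0, 0, 0, 0, 0, -1], [0, 0, 0, 0, 0, 0, -1], [0, 0, 0, 0, 0, 0, -1], [0, 0, 0, 0, 0, 0, -1], [0, 0, 0, 0, 0, 0, -1], [0, 0, 0, 0, 0, 0, -1], [0, 0, 0, 0, 0, 0, -1], [0, 0, 0, 0, 0, 0, -1], [0, 0, 0, 0, 0, 0, -1], [0, 0, 0, 0, 0, 0, -1], [0, 0, 0, 0, 0, 0, -1], [0, 0, 0, 0, 0, 0, -1]]}}

```text
time: 11.93
tool_pos: [0.4783, 0.0753, 0.1432]
tool_rot: [-0.008, -0.073, 0.99, 0.121]
contact_force: [5.2, -4.8, -3.9]
gripper_width: 0.102
grasp_force: 58.7
```

{"method": "move_arm", "body": {"rows": [[0, 0, 0, 0, 0, 0, -1], [0, 0, 0, 0, 0, 0, -1], [0, 0, 0, 0, 0, 0, -1], [0, 0, 0, 0, 0, 0, -1], [0, 0, 0, 0, 0, 0, -1], [0, 0, 0, 0, 0, 0, -1], [0, 0, 0, 0, 0, 0, -1], [0, 0, 0, 0, 0, 0, -1], [0, 0, 0, 0, 0, 0, -1], [0, 0, 0, 0, 0, 0, -1], [0, 0, 0, 0, 0, 0, -1], [0, 0, 0, 0, 0, 0, -1], [0, 0, 0, 0, 0, 0, -1], [0, 0, 0, 0, 0, 0, -1], [0, 0, 0, 0, 0, 0, -1], [0, 0, 0, 0, 0, 0, -1], [0, 0, 0, 0, 0, 0, -1], [0, 0, 0, 0, 0, 0, -1], [0, 0, 0, 0, 0, 0, -1], [0, 0, 0, 0, 0, 0, -1]]}}

```text
time: 13.6
tool_pos: [0.4783, 0.0753, 0.1432]
tool_rot: [-0.008, -0.073, 0.99, 0.121]
contact_force: [4.2, -4.8, -4.3]
gripper_width: 0.106
grasp_force: 58.7
```

{"method": "move_arm", "body": {"rows": [[0, 0, 0, 0, 0, 0, -1], [0, 0, 0, 0, 0, 0, -1], [0, 0, 0, 0, 0, 0, -1], [0, 0, 0, 0, 0, 0, -1], [0, 0, 0, 0, 0, 0, -1], [0, 0, 0, 0, 0, 0, -1], [0, 0, 0, 0, 0, 0, -1], [0, 0, 0, 0, 0, 0, -1], [0, 0, 0, 0, 0, 0, -1], [0, 0, 0, 0, 0, 0, -1], [0, 0, 0, 0, 0, 0, -1], [0, 0, 0, 0, 0, 0, -1], [0, 0, 0, 0, 0, 0, -1], [0, 0, 0, 0, 0, 0, -1], [0, 0, 0, 0, 0, 0, -1], [0, 0, 0, 0, 0, 0, -1], [0, 0, 0, 0, 0, 0, -1], [0, 0, 0, 0, 0, 0, -1], [0, 0, 0, 0, 0, 0, -1], [0, 0, 0, 0, 0, 0, -1]]}}

```text
time: 15.27
tool_pos: [0.4783, 0.0753, 0.1432]
tool_rot: [-0.008, -0.073, 0.99, 0.121]
contact_force: [5.2, -4.1, -3.4]
gripper_width: 0.107
grasp_force: 58.7
```

```bash
cat >> h.py <<'E'
def hubdiff(n,dt='',save=None,c='wrist',box=(slice(150,320),slice(90,300))):
    g0=None
    for i in range(n):
        f=grab(c);g=f['img'][box];h=cv2.cvtColor(g,cv2.COLOR_BGR2HSV);m=cv2.inRange(h,(10,120,40),(28,255,255))
        y,x=np.nonzero(m);d='' if g0 is None else round(float(np.abs(g.astype(int)-g0).mean()),2)
        if g0 is None:g0=g.astype(int)
        print(round(manip.state()['time'],2),len(x),x.mean().round(1) if len(x) else '',y.mean().round(1) if len(x) else '',d)
    if save: cv2.imwrite('pics/'+save,cv2.resize(f['img'][box],None,fx=3,fy=3,interpolation=2))
E
python3 - <<'E'
from h import *
hubdiff(14,save='h6.png')
hubdiff(1,c='side',box=(slice(185,240),slice(305,345)))
E
```

```text
15.32 514 109.4 123.9 
15.37 514 109.5 124.0 2.85
15.42 516 109.4 123.8 2.83
15.47 512 109.5 123.9 2.84
15.52 515 109.6 123.8 2.84
15.57 517 109.6 123.9 2.86
15.62 517 109.4 123.9 2.84
15.67 516 109.5 123.8 2.86
15.72 515 109.6 123.8 2.85
15.77 518 109.4 123.8 2.83
15.82 509 109.7 123.8 2.84
15.87 512 109.6 123.9 2.85
15.92 515 109.5 123.8 2.85
15.97 514 109.5 123.9 2.85
16.02 63 21.0 34.1
```

View pics/h6.png

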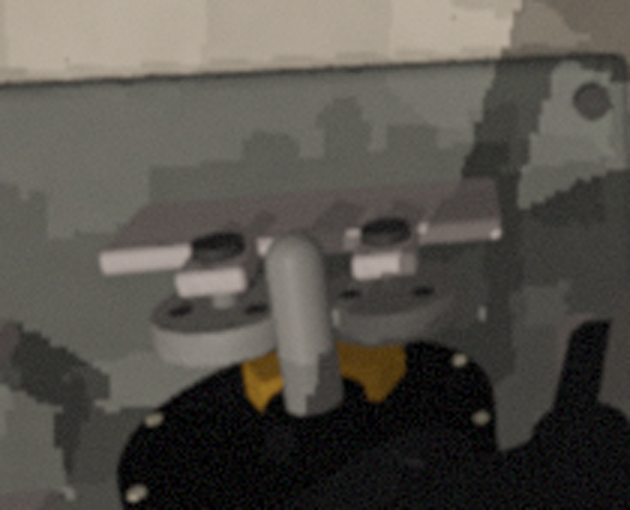

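The brass sits at the bottom, evenly either side of the spindle, and its position was constant to about 0.1 px over 0.65 s. I'll lower the keeper slowly.

{"method": "move_arm", "body": {"rows": [[0, -0.01, 0.27, 1, 0, 0, -1], [0, -0.01, 0.27, 1, 0, 0, -1], [0, -0.01, 0.27, 1, 0, 0, -1], [0, -0.01, 0.27, 1, 0, 0, -1], [0, -0.01, 0.27, 1, 0, 0, -1], [0, -0.01, 0.27, 1, 0, 0, -1], [0, -0.01, 0.27, 1, 0, 0, -1], [0, -0.01, 0.27, 1, 0, 0, -1], [0, -0.01, 0.27, 1, 0, 0, -1], [0, -0.01, 0.27, 1, 0, 0, -1], [0, 0, 0.14, 0.5, 0, 0, -1], [0, 0, 0.14, 0.5, 0, 0, -1], [0, 0, 0.14, 0.5, 0, 0, -1], [0, 0, 0.14, 0.5, 0, 0, -1], [0, 0, 0, 0, 0, 0, -1], [0, 0, 0, 0, 0, 0, -1], [0, 0, 0, 0, 0, 0, -1]]}}

```text
time: 17.43
tool_pos: [0.4778, 0.0785, 0.1112]
tool_rot: [-0.0, -0.074, 0.997, 0.016]
contact_force: [5.6, -8.3, -3.4]
gripper_width: 0.102
grasp_force: 58.8
```

Run:
```python
from h import *
rep()
hubdiff(3)
hubdiff(1,c='side',box=(slice(185,240),slice(305,345)))
```

```text
t 17.43 stand [-68.9 -62.7 111.2] phi [-1.8 -0.1  0.1] F [ 5.6 -8.3 -3.4] w 0.102 g 58.8
17.48 395 134.1 136.2 
17.53 392 134.0 136.2 2.49
17.58 393 134.2 136.2 2.51
17.63 60 20.9 33.9
```

{"method": "move_arm", "body": {"rows": [[0, 0, 0.07, 0.25, 0, 0, -1], [0, 0, 0.07, 0.25, 0, 0, -1], [0, 0, 0.07, 0.25, 0, 0, -1], [0, 0, 0.07, 0.25, 0, 0, -1], [0, 0, 0.07, 0.25, 0, 0, -1], [0, 0, 0, 0, 0, 0, -1], [0, 0, 0, 0, 0, 0, -1], [0, 0, 0, 0, 0, 0, -1]]}}

```text
time: 18.3
tool_pos: [0.4779, 0.0784, 0.1078]
tool_rot: [0.001, -0.074, 0.997, 0.005]
contact_force: [5.9, -8.9, -3.2]
gripper_width: 0.106
grasp_force: 58.9
```

{"method": "move_arm", "body": {"rows": [[0, 0, 0.04, 0.15, 0, 0, -1], [0, 0, 0.04, 0.15, 0, 0, -1], [0, 0, 0, 0, 0, 0, -1], [0, 0, 0, 0, 0, 0, -1], [0, 0, 0, 0, 0, 0, -1]]}}

```text
time: 18.72
tool_pos: [0.4778, 0.0784, 0.1072]
tool_rot: [0.001, -0.074, 0.997, 0.002]
contact_force: [3.9, -9.1, -2.4]
gripper_width: 0.103
grasp_force: 59.0
```

Run:
```python
from h import *
rep();hubdiff(2);hubdiff(1,c='side',box=(slice(185,240),slice(305,345)))
```

```text
t 18.72 stand [-68.8 -62.7 107.2] phi [-0.3 -0.1  0.1] F [ 3.9 -9.1 -2.4] w 0.103 g 59.0
18.77 344 137.2 137.5 
18.82 341 137.5 137.6 2.42
18.87 61 20.9 34.0
```

{"method": "move_arm", "body": {"rows": [[0, 0, 0.03, 0.1, 0, 0, -1], [0, 0, 0.03, 0.1, 0, 0, -1], [0, 0, 0.03, 0.1, 0, 0, -1], [0, 0, 0, 0, 0, 0, -1], [0, 0, 0, 0, 0, 0, -1], [0, 0, 0, 0, 0, 0, -1]]}}

```text
time: 19.37
tool_pos: [0.4779, 0.0784, 0.1069]
tool_rot: [0.001, -0.074, 0.997, -0.0]
contact_force: [2.8, -8.0, 1.9]
gripper_width: 0.102
grasp_force: 59.3
```

Run:
```python
from h import *
rep();hubdiff(2);hubdiff(1,c='side',box=(slice(185,240),slice(305,345)))
```

```text
t 19.37 stand [-68.9 -62.6 106.9] phi [ 0.  -0.1  0.1] F [ 2.8 -8.   1.9] w 0.102 g 59.3
19.42 337 138.1 137.4 
19.47 339 138.0 137.5 2.44
19.52 64 21.0 34.1
```

Height is back to the shut value of 106.9 mm with the weight taken up and the brass unmoved. Releasing.

{"method": "move_arm", "body": {"rows": [[0, -0.05, 0, 0, 0, 0, -1], [0, -0.05, 0, 0, 0, 0, -1], [0, 0, 0, 0, 0, 0, -0.7], [0, 0, 0, 0, 0, 0, -0.7], [0, 0, 0, 0, 0, 0, -0.5], [0, 0, 0, 0, 0, 0, -0.3], [0, 0, 0, 0, 0, 0, -0.3], [0, 0, 0, 0, 0, 0, -0.3], [0, 0, 0, 0, 0, 0, -0.3]]}}

```text
time: 20.27
tool_pos: [0.4766, 0.0791, 0.1056]
tool_rot: [-0.001, -0.074, 0.997, 0.002]
contact_force: [-0.5, 0.3, -0.3]
gripper_width: 0.35
grasp_force: 0.0
```

Run:
```python
from h import *
rep();hubdiff(2,);f=grab('wrist')
```

```text
t 20.27 stand [-69.7 -63.8 105.6] phi [-0.2  0.1  0.1] F [-0.5  0.3 -0.3] w 0.35 g 0.0
20.32 381 135.6 142.0 
20.37 379 135.8 141.9 2.64
```

{"method": "move_arm", "body": {"rows": [[0, 0, -0.5, 0, 0, 0, -0.3], [0, 0, -1, 0, 0, 0, -0.3], [0, 0, -1.5, 0, 0, 0, -0.3], [0, 0, -2, 0, 0, 0, -0.3], [0, 0, -2.5, 0, 0, 0, -0.3], [0, 0, -2.5, 0, 0, 0, -0.3], [0, 0, -2, 0, 0, 0, -0.3], [0, 0, -1, 0, 0, 0, -0.3], [0, 0, 0, 0, 0, 0, -0.3], [0, 0, 0, 0, 0, 0, -0.3]]}}

```text
time: 21.25
tool_pos: [0.4771, 0.0784, 0.2361]
tool_rot: [0.0, -0.074, 0.997, 0.002]
contact_force: [-0.3, 0.2, 0.9]
gripper_width: 0.351
grasp_force: 0.0
```

Run:
```python
from h import *
rep();f=grab('wrist');a=grab('side')['img'][150:300,260:400]
print('bar',proj(f,W(-.07,-.08,.106)),'red',proj(f,W(-.131,-.038,.123)),'brassbottom face',proj(f,W(0,-.02,.0385)),'hubc',proj(f,W(0,-.02,.065)))
cv2.imwrite('pics/f7.png',np.hstack([cv2.resize(f['img'],None,fx=.8,fy=.8),cv2.resize(a,(288,320),interpolation=2)]))
```

```text
t 21.25 stand [-69.  -63.4 236.1] phi [-0.2 -0.   0.1] F [-0.3  0.2  0.9] w 0.351 g 0.0
bar [317.66204562 182.2115278 ] red [391.04656339 235.9510632 ] brassbottom face [254.42283652 220.82783902] hubc [249.50665619 229.91919086]
```

View pics/f7.png

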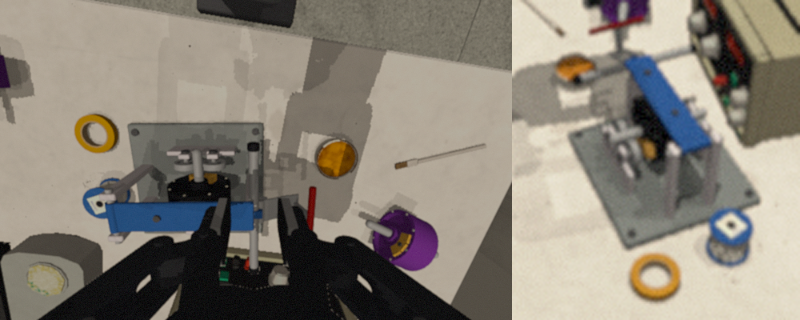

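The final view shows the keeper bar end at (254,147), matching the shut prediction. The hasp is out with red at (312,190), the brass is under the spindle at (203,180), and the tin, tape and spool are in place.

```bash
python3 -c "
from plant import manip
print(manip.job_done())"
```

```text
the job is handed in; nothing more can be done
None
```

The job is handed in at about 21 s. The hub settled with the brass weight at the bottom, the keeper rests on it again at its shut height, the hasp is swung clear (about 1.25 rad), and the spool, tin and tape show no sign of having moved.

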